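Set the hotplate, then hold the vial insert hole-up over it

TASK

Get the hotplate ready for a vial. First turn the hotplate's dial until its white pointer stands at the one long, broad mark of its scale. Then pick up the aluminium vial insert from its cork rest, turn it so that its blind hole faces straight up, and hold it there in the gripper, still and upright, about 10 cm above the middle of the heating plate: finish while holding it, with nothing else carrying it, and do not disturb the wash bottle, flask or stopper.

Things in the scene. Friction and masses are not known exactly. Their poses are not given: they have to be found in the camera images.
- dial (a joint): The hotplate's dial, vertical axis; rad, 0 to 4.5, growing clockwise seen from above. At 0 the pointer stands towards the hotplate's front (its -x side, nearest the robot); the scale has a short tick every 0.3 rad, and the one long broad mark stands at 1.8 rad. It starts between 0.4 and 1.0 and stays where it is left (friction about 0.04 N m).
- dial_grip (a point): Point on the dial's axis at the height to grip, 107 mm above the bench. Black upright bar grip 42 mm long, 14 mm thick, its top 7 mm above this point, on a disc 44 mm across whose top is 23 mm below this point. The frame turns with the dial: x along the bar, the white pointer line runs along the bar's top, on its -x half; z up.
- plate_top (a point): Centre of the upper face of the square white heating plate, 150 x 150 mm, 84 mm above the bench. Frame of the fixed hotplate: its housing is 280 mm (x) by 170 mm (y), its deck 70 mm high; the dial's axis lies 145 mm from this point towards -x; z up.
- insert_center (a point): Centre of the vial insert: eight-sided aluminium prism, 42 mm across flats, 60 mm long, about 170 g, both ends alike in outline. x is its long axis: blind hole (29 mm wide, 42 mm deep) in the +x end; the -x end is closed and heavier (centre of mass 4 mm to -x). Starts lying on the middle of the cork rest, axis level in any direction, one flat up (z up), two upright, centre 71 mm above the bench.
- rest: Cork block fixed to the bench, 30 mm along x, 28 mm along y (across the insert), 50 mm high; origin at the centre of its underside. Narrower than the insert, so fingers pass on either side of it.
- hotplate: The hotplate as a whole, fixed to the bench; origin on the bench under the middle of its 280 x 170 mm housing, axes as for plate_top.
- wash_bottle: Bystander: white plastic wash bottle standing upright, 69 mm across, 160 mm high to its cap, with a thin bent spout up to 205 mm; origin at the centre of its underside.
- flask: Bystander: conical glass flask standing upright, 80 mm across at the foot, 115 mm high; origin at the centre of its underside.
- stopper: Bystander: tapered rubber stopper standing on its narrow end, 36 mm across the top, 30 mm high; origin at the centre of its underside.
Things that resemble listed ones, but are neither listed nor needed, are in the scene too. Of the things like the part that bears insert_center, leave any that is green or purple; of the rest the larger one is meant.

How it is judged (in metres and radians):
On the way, in this order (a step that is already met when the one before it is completed fails the run):
1. the dial's pointer stands at the long mark while the insert still lies on its rest (value of joint dial between 1.65 and 1.95 rad and distance of insert_center from where it was at the start of the episode below 0.03 m), for 0.3 s.
2. the insert is gripped and lifted off its rest (contact force between insert and the fingers above 2 N and contact force between insert and rest below 0.1 N and height (world z) of insert_center above 0.1 m), for 0.2 s.
At the end, for the whole second after the job is handed in: Dial at 1.8 rad within 0.15; insert held by the fingers alone (touching neither hotplate nor rest), hole up within 0.22 rad, its centre within 45 mm of the plate's middle from above and 60 to 160 mm above the plate's face, slower than 30 mm/s (value of joint dial between 1.65 and 1.95 rad and angle between insert_center's own x axis and vertical below 0.22 rad and horizontal distance between insert_center and plate_top below 0.045 m and z of insert_center in the frame of plate_top between 0.06 and 0.16 m and contact force between insert and the fingers above 2 N and contact force between insert and hotplate below 0.1 N and contact force between insert and rest below 0.1 N and linear speed of insert below 0.03 m/s); the arm keeps its last pose, push and grip.
It fails at once if the wash bottle is disturbed (distance of wash_bottle from where it was at the start of the episode above 0.03 m or angle between wash_bottle's own z axis and vertical above 0.5 rad).
It fails at once if the flask is disturbed (distance of flask from where it was at the start of the episode above 0.03 m or angle between flask's own z axis and vertical above 0.5 rad).
It fails at once if the stopper is disturbed (distance of stopper from where it was at the start of the episode above 0.03 m or angle between stopper's own z axis and vertical above 0.5 rad).
It also fails if it takes over 45 s, if anything falls off the work surface, if the arm or the gripper's body presses on something with over 40 N, if the wrist force passes 120 N, or if a joint passes its speed limit or range.

ROBOT

A 6-joint arm with a two-finger parallel gripper is mounted at the origin on the work surface. World frame = base frame: x ahead of the robot, y to its left, z up, the work surface at z = 0. Lengths are in mm, angles in degrees, forces in N, time in s.
With the tool pointing down it reaches from about 350 to 850 mm from the base axis. Payload 8.1 kg.
Tool frame: the origin (TCP) lies midway between the tips of the shut fingers; the grasp point (between the pads) lies 19 mm behind it; z points along the fingers, y is the direction in which the jaws open and shut (so a half turn about z gives the same grasp; the last joint's range is limited). The gripper opens to 85 mm and grips with 20 to 120 N. Pads are 22 mm wide; open, the fingers measure 114 mm over their backs; the gripper's body (76 mm by 85 mm) begins 54 mm behind the grasp point. The pads swing forward as they close: fully open they stand 13 mm farther back than shut.
Start: joints at [68.847, 7.471, 85.268, -0, 87.261, -4.893], TCP at [167.981, 576.01, 231.292] pointing down, gripper open.
Joint ranges: [-169.43, 169.43], [-51.17, 129.36], [1.28, 143.12], [-76.62, 256.62], [0, 156.53], [-152.29, 152.29]. Speed limits (degrees/s): [136.94, 136.94, 159.86, 180, 180, 180].

INTERFACE

Orientations are given as [roll, pitch, yaw] about the fixed x, y, z axes, in that order (R = Rz(yaw) Ry(pitch) Rx(roll)).
In Python, from bench import telemetry, snapshot, camera_params, job gives the robot as it stands. The module is installed in compiled form; this text tells all that it offers.
- The arm moves only by the shell command python3 -m jog 'ROWS' [FORCE]. ROWS is JSON, a list that holds one entry, the list of rows, each a list of 7 numbers: the shift along the tool's x, y, z in units of 50 mm (1.0 is 50 mm), then the turn, a rotation vector about the tool's x, y, z in units of 2 pi rad (1.0 is 2 pi rad), then the opening, from 0 (shut) to 1 (fully open). In form: [[[dx, dy, dz, rx, ry, rz, claw], ...]]. A call has 1 to 12 rows; each row shifts and turns the commanded pose from where the row before left it, along the tool's axes as they then stand; what a row does not reach is not made up. A row lasts 1/8 s, in which the tool goes at most 62.5 mm and 10.7 degrees, less where a joint would pass 70% of its speed; a pose out of reach is approached as far as the arm can. A call with a number of a shift or a turn outside -1 to 1 is refused whole. A call with a gripper value outside its range is refused whole. The fingers move at their own pace and stop on an object; FORCE is the grip in N (left out, the last holds). Time passes only in rows, so rows that do not move let the fingers close. It gives the time, the measured TCP pose, the force and the opening at its end, in the units of the state.
- telemetry.sense(): the state, without advancing time (a new reading comes with each control period).
- snapshot(name): name is "scene" or "top"; returns (picture, depth): 480x640x3 uint8, red, green, blue; 480x640 float32, mm along the optical axis (not along the pixel's ray), 0 where there is no reading.
- camera_params(name): a dict with "K" (3x3 intrinsics, pixels), "extrinsics" (4x4, takes a point from camera to world coordinates). Camera axes: x right, y down, z forward; pixel columns grow to the right and rows downward; lengths in mm; the calibration is good to about 2 mm. A picture is of the moment at which its call begins. camera_params takes no time and is no camera call.
- job.hand_in(): hands the job in, once; it reports no verdict.
The state is a dict: "time": time; "joint_pos": joint angles; "qd": joint speeds; "joint_efforts": joint torques, N m; "tool_pos": TCP position; "tcp_rot": TCP orientation; "ft_force": force on the tool from outside, world axes, zero at the start; "wrist_torque": the same for the moment, N m; "finger_gap": finger opening in mm.
Only numpy, scipy, OpenCV 4.12 (cv2) and the standard library are available. Lean on these libraries where they do the work, as an engineer would, in place of code of your own. Each camera call takes 0.05 s, during which the arm holds its last target. There are 200 camera calls.

## Working session

There is one attempt and no reset: what is moved stays moved. The work goes in short steps, Python scripts to look and compute and a shell command to move; the robot and the scene stay as the last step left them, time stands still between calls to the robot, and variables do not carry over. Pictures are saved under pics/ and viewed, about 8 in all and at most 12, crops included, and the job is handed in when it is done.

```bash
mkdir -p pics
cat > h.py <<'E'
import numpy as np, cv2
from bench import telemetry, snapshot, camera_params, job
def grab(n,tag):
    im,d=snapshot(n); np.savez(f'{tag}.npz',im=im,d=d); cv2.imwrite(f'pics/{tag}.png',im[:,:,::-1]); return im,d
def pt(n,u,v,d):
    c=camera_params(n);K=np.array(c['K']);E=np.array(c['extrinsics'])
    u,v,d=map(np.asarray,(u,v,d));p=np.stack([(u-K[0,2])/K[0,0]*d,(v-K[1,2])/K[1,1]*d,d,np.ones_like(d,float)],-1)
    return (p@E.T)[...,:3]
def ray(n,u,v,z):
    o=pt(n,u,v,0.0);q=pt(n,u,v,1000.0);return o+(q-o)*(z-o[2])/(q[2]-o[2])
E
python3 - <<'E'
from h import *
for n in('top','scene'):
    grab(n,n+'0');c=camera_params(n);print(n,np.round(c['K'],1).tolist(),np.round(c['extrinsics'],2).tolist())
s=telemetry.sense();print(s)
E
```

```text
top [[530.4, 0.0, 321.4], [0.0, 530.4, 226.3], [0.0, 0.0, 1.0]] [[-0.01, -0.99, 0.11, 499.05], [-1.0, 0.02, 0.01, -29.66], [-0.01, -0.11, -0.99, 893.52], [0.0, 0.0, 0.0, 1.0]]
scene [[531.3, 0.0, 316.6], [0.0, 531.3, 240.8], [0.0, 0.0, 1.0]] [[0.18, 0.8, -0.57, 1057.98], [0.98, -0.15, 0.1, -134.22], [-0.0, -0.58, -0.82, 785.3], [0.0, 0.0, 0.0, 1.0]]
{'time': 0.1, 'joint_pos': array([ 6.88460213e+01,  7.51099513e+00,  8.53233450e+01,  1.20003440e-03,
        8.72606402e+01, -4.89396335e+00]), 'qd': array([ 0.05307686, -0.07670009, -0.02596899, -0.10363728,  0.09555084,
       -0.08424878]), 'joint_efforts': array([ 1.93435117e-03, -5.70956862e+01, -5.01939690e+01,  5.90253103e-05,
        8.18283996e-03, -2.48685740e-05]), 'tool_pos': array([167.80114587, 575.54827733, 230.34416274]), 'tcp_rot': array([-1.79905468e+02, -9.29715640e-03,  1.63739919e+02]), 'ft_force': array([-0.36836235,  0.44993926,  0.15012422]), 'wrist_torque': array([-0.04438749,  0.00045436, -0.03362153]), 'finger_gap': 85.52103735254978}
```

View pics/top0.png

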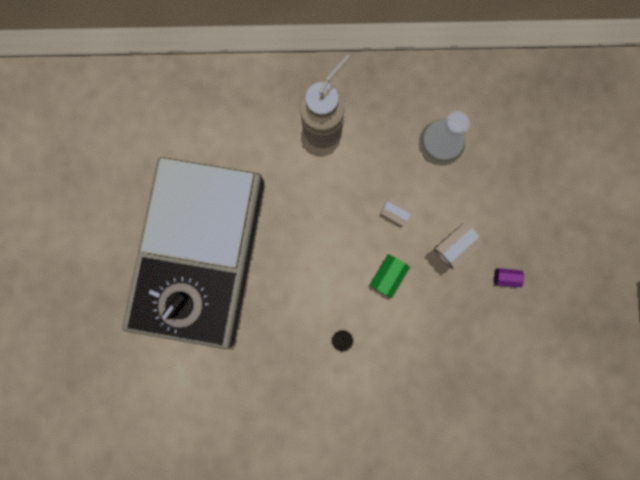

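View pics/scene0.png

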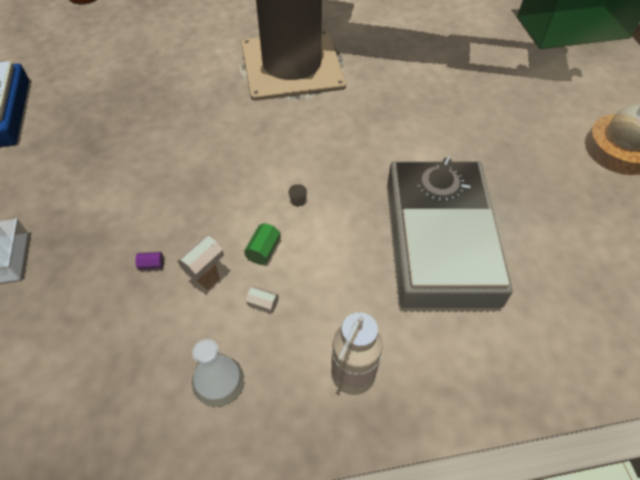

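Insert candidates in the top view: aluminium block on cork (457,246), small aluminium block (396,214), green (390,276) and purple (509,278). By the description it is the one at (457,246), the larger non-coloured one, on the cork. The hotplate dial is at (180,304), with its pointer towards the lower left and the broad mark at (153,293). I'll check both in a close crop.

Run:
```python
from h import *
t=np.load('top0.npz')['im'];s=np.load('scene0.npz')['im']
def c(im,u,v,r=32): return cv2.resize(im[v-r:v+r,u-r:u+r],(390,390),interpolation=cv2.INTER_CUBIC)
a=np.hstack([c(t,457,246),c(s,203,262)]);a=np.clip(a.astype(float)*1.1,0,255).astype('uint8')
b=cv2.resize(np.hstack([c(t,180,304,40),c(s,442,178,40)]),None,fx=.5,fy=.5)
o=np.zeros((590,780,3),'uint8');o[:390]=a;o[392:587,:390]=b[:,:390]
cv2.imwrite('pics/c1.png',o[:,:,::-1])
d=np.load('top0.npz')['d']
# insert top face: points with z~92
v,u=np.mgrid[215:280,425:490];P=pt('top',u,v,d[215:280,425:490]);z=P[...,2]
m=(z>84)&(z<100);q=P[m];print('insert top',m.sum(),q.mean(0),np.median(q[:,2]));
r=cv2.minAreaRect(q[:,:2].astype('f4'));print(r)
# plate
hsv=cv2.cvtColor(t,cv2.COLOR_RGB2HSV)
m=((hsv[...,1]<40)&(hsv[...,2]>150)).astype('uint8');m[:,:100]=0;m[:150]=0;m[280:]=0;m[:,270:]=0
k=max(cv2.findContours(m,0,2)[0],key=cv2.contourArea);b=cv2.boxPoints(cv2.minAreaRect(k))
w=np.array([ray('top',*p,84.) for p in b]);print('plate',w.round(1).tolist(),w.mean(0))
e=w[1]-w[0];print([np.degrees(np.arctan2(*(w[(i+1)%4]-w[i])[1::-1])) for i in range(4)])
print('dials',ray('top',180,304,107.), 'stopper',ray('top',343,341,30.),'flask',ray('top',455,125,100.),ray('top',442,142,10.))
# dial bar heights
v,u=np.mgrid[275:335,150:215];P=pt('top',u,v,d[275:335,150:215]);m=P[...,2]>102;q=P[m];print('bar',m.sum(),q.mean(0),cv2.minAreaRect(q[:,:2].astype('f4')))
```

```text
insert top 798 [ 557.47729685 -233.23006951   89.1634389 ] 89.57865695875887
((557.0311279296875, -234.04391479492188), (35.27150344848633, 60.56753158569336), 41.245975494384766)
plate [[557.4, 253.8, 84.0], [703.2, 230.7, 84.0], [673.7, 84.0, 84.0], [529.2, 109.8, 84.0]] [615.89785874 169.58643298  84.        ]
[np.float64(-9.021494981454444), np.float64(-101.36772862155603), np.float64(169.85397698883818), np.float64(78.93668148753086)]
dials [475.30179743 186.44145987 107.        ] stopper [410.77338084 -54.57646682  30.        ] flask [ 741.22914898 -230.43231796  100.        ] [ 739.33124537 -229.87284868   10.        ]
bar 330 [474.508438   180.71340721 159.19681484] ((492.635986328125, 93.46277618408203), (34.63160705566406, 244.13351440429688), 11.057177543640137)
```

View pics/c1.png

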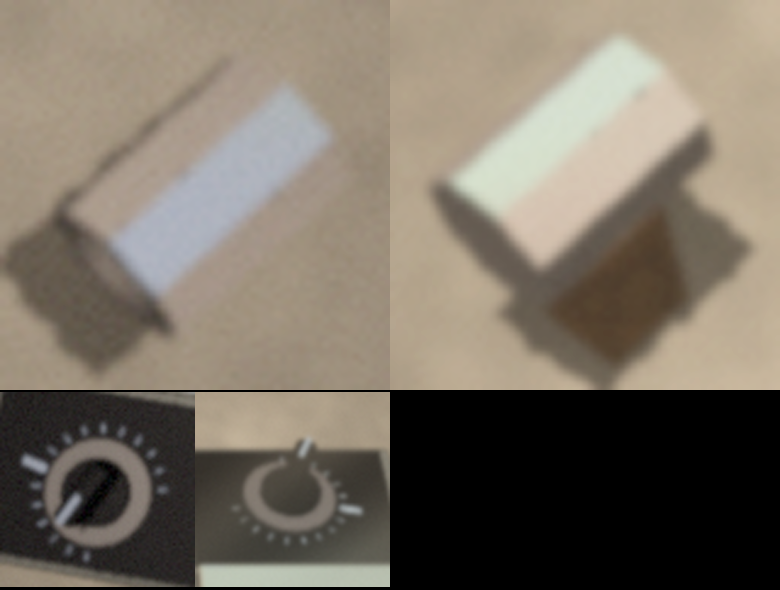

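The crop shows the aluminium prism lying on the cork with its axis at about -49°. The dial pointer is lower left and the broad mark is left, slightly up. The hole end isn't clear yet, so I'll enhance the end faces and compute the dial angle.

Run:
```python
from h import *
T=[];S=[]
for i in range(6): T.append(snapshot('top')[0].astype(float));S.append(snapshot('scene')[0].astype(float))
t=np.mean(T,0);s=np.mean(S,0);np.savez('avg.npz',t=t,s=s)
def c(im,u,v,r=18):
    x=cv2.resize(im[v-r:v+r,u-r:u+r].astype('f4'),(390,390),interpolation=cv2.INTER_CUBIC)
    return (np.clip(x/130,0,1)**.6*255).astype('uint8')
o=np.hstack([c(t,446,253),c(s,190,262)]);cv2.imwrite('pics/c2.png',o[:,:,::-1])
g=t.mean(2);
m=(g>140).astype('uint8');m[:270]=0;m[340:]=0;m[:,:145]=0;m[:,185:]=0
for k in cv2.findContours(m,0,2)[0]:
    if cv2.contourArea(k)>8:
        r=cv2.minAreaRect(k);b=cv2.boxPoints(r)
        print('white',r,[ray('top',*p,114.)[:2].round(1).tolist() for p in b],'c70',ray('top',*r[0],70.)[:2])
y=np.radians(-10.4);print('dial axis',616-145*np.cos(y),169.6-145*np.sin(y))
```

```text
white ((167.43902587890625, 311.95123291015625), (1.5617376565933228, 12.181553840637207), 38.65980911254883) [[458.2, 209.0], [471.8, 198.1], [470.4, 196.3], [456.8, 207.2]] c70 [462.33603909 215.79668167]
white ((153.69998168945312, 293.10003662109375), (7.602630138397217, 2.2360680103302), 26.56505012512207) [[492.9, 229.1], [495.8, 227.7], [490.7, 217.6], [487.9, 219.0]] c70 [491.42910508 237.60952149]
dial axis 473.38213673205905 195.7752760613312
```

View pics/c2.png

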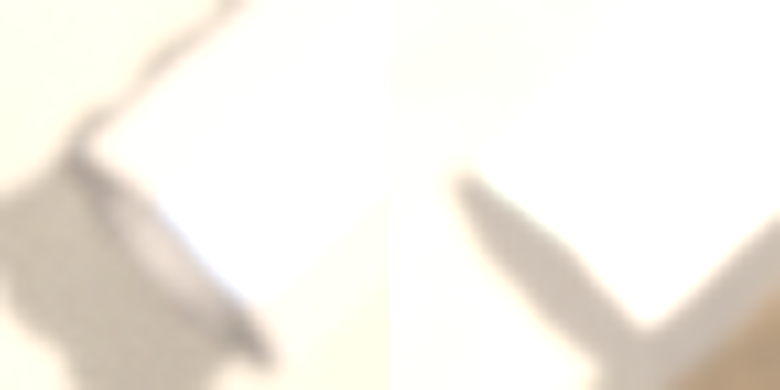

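The top view shows a bright recess inside a dark rim at the (-x,+y) end, and the opposite end in the scene view is plain. So the hole probably faces 131°, and I'll confirm once it's upright. The pointer stands at 0.49 rad. It needs about 74.6° clockwise.

```bash
python3 -m jog '[[[-0.889,-0.619,0.067,0,0,0,0.6],[-0.889,-0.619,0.067,0,0,0,0.6],[-0.889,-0.619,0.067,0,0,0,0.6],[-0.889,-0.619,0.067,0,0,0,0.6],[-0.889,-0.619,0.067,0,0,0,0.6],[-0.889,-0.619,0.067,0,0,0,0.6],[-0.889,-0.619,0.067,0,0,0,0.6],[-0.889,-0.619,0.067,0,0,0,0.6],[-0.889,-0.619,0.067,0,0,0,0.6],[0,0,0,0,0,0.0207,0.6],[0,0,0,0,0,0.0207,0.6],[0,0,0,0,0,0.0207,0.6]]]' 40; python3 -m jog '[[[0,0,0,0,0,0,0.6]]]'; python3 -c "
from h import *
s=telemetry.sense();print(s['joint_pos'],s['finger_gap'])
y=np.radians(s['tcp_rot'][2]);d=np.array([473.4,195.6])-s['tool_pos'][:2];print('to go tool xy',d@[np.cos(y),np.sin(y)]/50,d@[np.sin(y),-np.cos(y)]/50,s['tool_pos'],s['tcp_rot'])"
```

```text
time: 2.2
tool_pos: [474.2, 196.3, 201.2]
tcp_rot: [180.0, 0.0, 141.1]
ft_force: [0.2, 0.9, 0.5]
finger_gap: 51.3
time: 2.33
tool_pos: [474.1, 196.5, 201.2]
tcp_rot: [180.0, 0.0, 141.4]
ft_force: [0.5, -0.4, -0.3]
finger_gap: 51.0
[ 1.67895554e+01 -5.16161484e+00  1.01221897e+02 -2.39499310e-03
  8.39331221e+01 -3.46305965e+01] 51.0105290611602
to go tool xy -0.0005440775690605726 -0.022717128284886156 [474.08705503 196.50491172 201.2224534 ] [1.79995926e+02 5.70820449e-03 1.41420405e+02]
```

```bash
python3 -m jog '[[[0,-0.02,0.55,0,0,0,0.6],[0,0,0.55,0,0,0,0.6],[0,0,0.55,0,0,0,0.6],[0,0,0.55,0,0,0,0.6],[0,0,0,0,0,0,0.6],[0,0,0,0,0,0,0],[0,0,0,0,0,0,0],[0,0,0,0,0,0,0],[0,0,0,0,0,0,0],[0,0,0,0,0,0,0]]]' 40
```

```text
time: 3.58
tool_pos: [474.2, 195.8, 93.0]
tcp_rot: [179.9, 0.1, 141.4]
ft_force: [-3.0, -2.3, 6.4]
finger_gap: 13.2
```

```bash
python3 -m jog '[[[0,0,0,0,0,0.026,0],[0,0,0,0,0,0.026,0],[0,0,0,0,0,0.026,0],[0,0,0,0,0,0.026,0],[0,0,0,0,0,0.026,0],[0,0,0,0,0,0.026,0],[0,0,0,0,0,0.026,0],[0,0,0,0,0,0.026,0],[0,0,0,0,0,0,0],[0,0,0,0,0,0,0]]]'
```

```text
time: 4.82
tool_pos: [473.3, 195.5, 93.0]
tcp_rot: [180.0, 0.0, 66.5]
ft_force: [-7.8, -4.0, 10.0]
finger_gap: 13.3
```

```bash
python3 -m jog '[[[0,0,0,0,0,0,0.6],[0,0,0,0,0,0,0.6],[0,0,0,0,0,0,0.6],[0,0,0,0,0,0,0.6],[0,0,-0.8,0,0,0,0.8],[0,0,-0.8,0,0,0,0.8],[0,0,-0.8,0,0,0,0.8],[0,0,-0.6,0,0.02,0,0.8],[0,0,0,0,0,0,0.8]]]';python3 -c "
from h import *
s=telemetry.sense();print(s['joint_pos'],s['tcp_rot'])"
```

```text
time: 5.95
tool_pos: [474.9, 195.3, 244.5]
tcp_rot: [179.7, -7.5, 66.5]
ft_force: [0.3, -1.3, -0.3]
finger_gap: 68.1
[ 12.43902098 -11.78756408 102.98711791   5.89279168  84.20308404
  35.64583225] [179.7178461   -7.45877979  66.45140913]
```

Fingers tilting left gives positive j4, which suits a final pose with the fingers pointing forward-left. Moving above the insert and checking the dial.

```bash
python3 -m jog '[[[0,0,0,0,-0.02,0,0.8],[-0.802,0.548,0,0,0,0,0.8],[-0.802,0.548,0,0,0,0,0.8],[-0.802,0.548,0,0,0,0,0.8],[-0.802,0.548,0,0,0,0,0.8],[-0.802,0.548,0,0,0,0,0.8],[-0.802,0.548,0,0,0,0,0.8],[-0.802,0.548,0,0,0,0,0.8],[-0.802,0.548,0,0,0,0,0.8],[-0.802,0.548,0,0,0,0,0.8],[0,0,0,0,0,-0.0257,0.8],[0,0,0,0,0,-0.0257,0.8]]]'
python3 -m jog '[[[0,0,0.2,0,0,-0.0257,0.8],[0,0,0.2,0,0,-0.0257,0.8],[0,0,0.2,0,0,-0.0257,0.8],[0,0,0.2,0,0,-0.0257,0.8],[0,0,0,0,0,-0.0257,0.8],[0,0,0,0,0,0,0.8]]]'
python3 - <<'E'
from h import *
t,d=grab('top','top1');g=t.mean(2)
m=(g>140).astype('uint8');m[:270]=0;m[340:]=0;m[:,:145]=0;m[:,200:]=0
for k in cv2.findContours(m,0,2)[0]:
    if cv2.contourArea(k)>4:
        r=cv2.minAreaRect(k);p=ray('top',*r[0],114.)[:2];w=p-[473.4,195.6];a=np.degrees(np.arctan2(*w[::-1]));print(r,p,'dial if pointer',np.radians(169.6-a))
s=telemetry.sense();print(s['joint_pos'],s['finger_gap'])
y=np.radians(s['tcp_rot'][2]);e=np.array([557.3,-233.8])-s['tool_pos'][:2];print('to go tool xy',e@[np.cos(y),np.sin(y)]/50,e@[np.sin(y),-np.cos(y)]/50,s['tcp_rot'],s['tool_pos'])
c=lambda im,u,v,r:cv2.resize(im[v-r:v+r,u-r:u+r],(390,390),interpolation=2)
s,_=grab('scene','scene1');cv2.imwrite('pics/c3.png',np.hstack([c(t,180,304,35),c(s,203,250,70)])[:,:,::-1])
E
```

```text
time: 7.45
tool_pos: [555.0, -234.0, 238.9]
tcp_rot: [-179.8, -0.0, 85.2]
ft_force: [-0.6, -0.9, -0.2]
finger_gap: 68.2
time: 8.2
tool_pos: [555.1, -233.0, 199.4]
tcp_rot: [-179.9, -0.1, 131.2]
ft_force: [0.6, -0.7, 0.8]
finger_gap: 68.1
((155.0, 337.5), (20.0, 3.0), 0.0) [427.93778494 220.09217298] dial if pointer 0.31264057333564144
((165.3965606689453, 302.7414245605469), (12.080193519592285, 2.363516092300415), 23.198591232299805) [477.62826903 205.91304816] dial if pointer 1.778372615217537
((153.9482879638672, 293.1207275390625), (8.928838729858398, 2.888741970062256), 23.198589324951172) [491.80126865 222.9645841 ] dial if pointer 1.9812766985456132
[-2.76280130e+01  8.84754510e+00  8.70515288e+01 -3.79311858e-02
  8.42261161e+01 -6.86972350e+01] 68.12256969518018
to go tool xy -0.03602116949390216 0.021238488894480732 [-1.79919366e+02 -1.02930063e-01  1.31073007e+02] [ 555.3161121  -233.13993639  199.85877428]
```

View pics/c3.png

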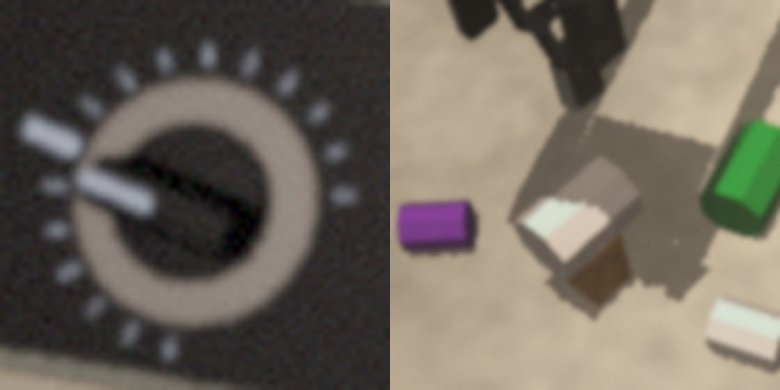

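The dial is at about 1.78 rad, with the pointer parallel to the broad mark. The fingers are above the insert. Descend and grip.

```bash
python3 -m jog '[[[-0.03,0.02,0.5,0,0,0,0.8],[0,0,0.5,0,0,0,0.8],[0,0,0.5,0,0,0,0.8],[0,0,0.5,0,0,0,0.8],[0,0,0.5,0,0,0,0.8],[0,0,0.43,0,0,0,0.8],[0,0,0,0,0,0,0.8],[0,0,0,0,0,0,0],[0,0,0,0,0,0,0],[0,0,0,0,0,0,0],[0,0,0,0,0,0,0],[0,0,0,0,0,0,0]]]' 70
```

```text
time: 9.8
tool_pos: [558.6, -234.6, 56.5]
tcp_rot: [179.9, 0.2, 131.3]
ft_force: [-0.9, -0.1, 6.8]
finger_gap: 41.0
```

```bash
python3 -m jog '[[[0,0,-0.5,0,0,0,0],[0,0,-0.8,0,0,0,0],[0,0,-0.8,0,0,0,0],[0,0,-0.8,0,0,0,0],[0,0,-0.8,0,0,0,0],[0,0,0,0,0,0.0254,0],[0,0,0,0,0,0.0254,0],[0,0,0,0,0,0.0254,0],[0,0,0,0,0,0.0254,0],[0,0,0,0,0,0.0254,0],[0,0,0,0,0,0.0254,0],[0,0,0,0,0,0.0254,0]]]' 
python3 -m jog '[[[0,0,0,0,0.0278,0,0],[0,0,0,0,0.0278,0,0],[0,0,0,0,0.0278,0,0],[0,0,0,0,0.0278,0,0],[0,0,0,0,0,0,0]]]' 
python3 -c "
from h import *
s=telemetry.sense();print(s['joint_pos'],s['finger_gap'])"
```

```text
time: 11.3
tool_pos: [557.1, -233.8, 239.4]
tcp_rot: [-180.0, -0.0, 66.9]
ft_force: [0.9, 0.1, -1.2]
finger_gap: 40.9
time: 11.92
tool_pos: [555.4, -235.5, 236.3]
tcp_rot: [-179.6, -40.2, 66.7]
ft_force: [-0.2, 0.6, -2.3]
finger_gap: 40.5
[-48.76136099  17.68997015  82.08402938  35.84668255  98.66973372
 -26.00648016] 40.52578244058895
```

```bash
python3 -m jog '[[[0,0,0,0,0.0278,0,0],[0,0,0,0,0.0278,0,0],[0,0,0,0,0.0278,0,0],[0,0,0,0,0.0278,0,0],[0,0,0,0,0.0278,0,0],[0,0,0,0,0,0,0]]]'
python3 - <<'E'
from h import *
from scipy.spatial.transform import Rotation as R
s=telemetry.sense();print(s['joint_pos'],R.from_euler('xyz',s['tcp_rot'],degrees=True).as_matrix().round(3).tolist(),s['finger_gap'])
t,_=grab('top','top2');s,_=grab('scene','scene2')
c=lambda im,u,v,r:cv2.resize(im[v-r:v+r,u-r:u+r],(390,390),interpolation=2)
cv2.imwrite('pics/c4.png',np.hstack([c(t,480,240,90),c(s,190,240,110)])[:,:,::-1])
E
```

```text
time: 12.68
tool_pos: [556.9, -231.7, 234.8]
tcp_rot: [-72.8, -89.4, -39.8]
ft_force: [0.1, 0.2, -3.4]
finger_gap: 41.0
[-57.92524454  45.6420301   75.96304001  69.79918856 119.5970461
 -36.35980003] [[0.008, 0.923, 0.385], [-0.007, -0.384, 0.923], [1.0, -0.01, 0.003]] 40.988406617151924
```

View pics/c4.png

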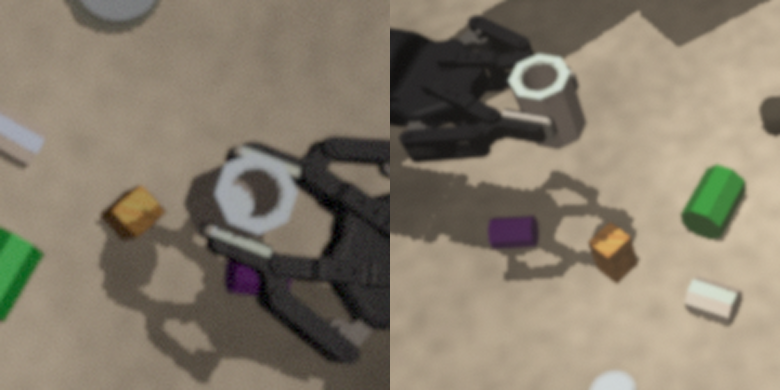

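The hole is up: the ring and recess show in both views (top crop (255,195), scene crop (540,75)). Carrying it to the plate.

```bash
python3 -m jog '[[[0,-0.166,0.68,0,0,0,0],[0,-0.166,0.68,0,0,0,0],[0,-0.166,0.68,0,0,0,0],[0,-0.166,0.68,0,0,0,0],[0,-0.166,0.68,0,0,0,0],[0,-0.166,0.68,0,0,0,0],[0,-0.166,0.68,0,0,0,0],[0,-0.166,0.68,0,0,0,0],[0,-0.166,0.68,0,0,0,0],[0,-0.166,0.68,0,0,0,0]]]'
python3 - <<'E'
from h import *
from scipy.spatial.transform import Rotation as R
s=telemetry.sense();M=R.from_euler('xyz',s['tcp_rot'],degrees=True).as_matrix();print(s['joint_pos'],M.round(3).tolist())
print('to go',M.T@(np.array([616,169.6,189])+15*M[:,2]-s['tool_pos'])/50)
E
```

```text
time: 14.02
tool_pos: [613.3, 113.1, 243.5]
tcp_rot: [111.6, -89.4, 135.8]
ft_force: [0.6, -0.2, -1.7]
finger_gap: 40.9
[-30.92690262  23.33966254 108.05609379  84.33128587  96.07562608
 -42.24784195] [[-0.007, 0.923, 0.385], [0.007, -0.385, 0.923], [1.0, 0.009, -0.004]]
to go [-1.082431   -0.39494627  1.36870613]
```

```bash
python3 -m jog '[[[-0.18,-0.066,0.23,0,0,0,0],[-0.18,-0.066,0.23,0,0,0,0],[-0.18,-0.066,0.23,0,0,0,0],[-0.18,-0.066,0.23,0,0,0,0],[-0.18,-0.066,0.23,0,0,0,0],[-0.18,-0.066,0.23,0,0,0,0],[0,0,0,0,0,0,0],[0,0,0,0,0,0,0],[0,0,0,0,0,0,0],[0,0,0,0,0,0,0]]]'
python3 - <<'E'
from h import *
from scipy.spatial.transform import Rotation as R
s=telemetry.sense();M=R.from_euler('xyz',s['tcp_rot'],degrees=True).as_matrix();print(s['joint_pos'],s['qd'],M.round(3).tolist())
print('to go',M.T@(np.array([616,169.6,189])+15*M[:,2]-s['tool_pos'])/50)
t,_=grab('top','top3');s,_=grab('scene','scene3')
cv2.imwrite('pics/c5.png',np.hstack([cv2.resize(t[100:400,80:380],(400,400)),cv2.resize(s[80:380,300:600],(400,400))])[:,:,::-1])
E
```

```text
time: 15.28
tool_pos: [621.0, 182.6, 186.5]
tcp_rot: [30.4, -89.9, -143.2]
ft_force: [0.4, 0.6, -2.4]
finger_gap: 40.4
[-23.59970436  29.11197296 109.24860523  89.42836378  90.60869152
 -48.40718206] [ 0.10170943 -0.01964371  0.05731233 -0.04852638 -0.04470885 -0.10231056] [[-0.001, 0.922, 0.387], [-0.001, -0.387, 0.922], [1.0, 0.001, 0.001]]
to go [0.04952135 0.00875514 0.02123481]
```

View pics/c5.png

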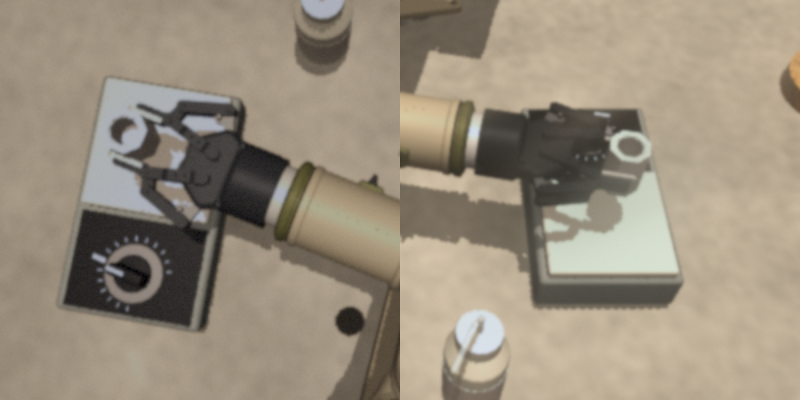

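Run:
```python
from h import *
print('insert top by ray',ray('top',177.5,197.5,216.))
print(job.hand_in())
```

```text
insert top by ray [615.3912271  161.86969284 216.        ]
the job is handed in; nothing more can be done
None
```

The job is handed in at about 15.4 s on the robot's clock. The dial is set, and the insert is held hole-up over the middle of the heating plate. The hand-in reports no verdict.

- **Dial:** it started at about 0.49 rad. I gripped it and turned it 75° clockwise. The picture afterwards gave about 1.78 rad, with the pointer parallel to the broad mark.
- **Insert:** I gripped the aluminium one on the cork rest at 70 N, lifted it and tilted it upright. Both cameras showed the hole facing up.
- **Final pose:** the insert's axis is vertical to well under 1° by the tool pose. Its centre is about 102 mm above the plate's face. The opening stayed near 41 mm, and the arm was at rest.
- **Centring:** the tool pose puts the insert within about 2 mm of the plate's middle. A rough camera ray puts it about 8 mm off. Both are well inside the 45 mm allowed.
- **Bystanders:** the last pictures showed the wash bottle and stopper undisturbed. The flask was outside the final crops, but the arm never went near it.

No check failed. The only disagreement was the few millimetres in the centring.

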